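# Snap the light cover onto the bench photometer's sample well

## Robot

A 6-joint arm with a two-finger parallel gripper is mounted at the origin on the work surface. World frame = base frame: x ahead of the robot, y to its left, z up, the work surface at z = 0. Lengths are in m, angles in rad, forces in N, time in s.
With the tool pointing down it reaches from about 0.325 to 0.875 m from the base axis. Payload 4.4 kg.
Tool frame: the origin (TCP) lies midway between the tips of the shut fingers; the grasp point (between the pads) lies 19 mm behind it; z points along the fingers, y is the line along which they close (so a half turn about z gives the same grasp; the last joint's range is limited). The gripper opens to 85 mm and grips with 20 to 120 N. Pads are 22 mm wide; open, the fingers measure 114 mm over their backs; the gripper's body (76 mm by 85 mm) begins 54 mm behind the grasp point. The pads swing forward as they close: fully open they stand 13 mm farther back than shut.
Start: joints at [1.089, 0.207, 1.542, -0, 1.393, -0.15], TCP at [0.187, 0.544, 0.231] pointing down, gripper open.
Joint ranges: [-2.73, 2.73], [-0.86, 2.22], [0.23, 2.46], [-1.11, 4.25], [0.08, 2.63], [-2.82, 2.82]. Speed limits (rad/s): [2.79, 2.79, 3.14, 3.14, 3.14, 3.14].

## Interface

Orientations are given as a rotation vector (axis times angle).
In Python, from workcell import bot, camrig, job, get_state gives the robot as it stands (bot), with the cameras (camrig), the readings as plain functions and the job (job).
- The arm moves only by the tool inch_along, called after "Request:" as name(argument=value, ...), one argument or row to a line, values as JSON. Schema: {"type":"object","properties":{"plan":{"type":"array","items":{"type":"array","items":{"type":"array","items":{"type":"number"},"minItems":4,"maxItems":4},"minItems":1,"maxItems":12},"minItems":1,"maxItems":1},"finger_gap":{"type":"number"},"grip_n":{"type":"number"},"only":{"type":"string"},"quiet":{"type":"boolean"},"lines":{"type":"string"}},"required":["plan"],"additionalProperties":false}. plan is a list that holds a single list of rows (three levels of brackets), with 1 to 12 rows, each of 4 numbers: dx, dy, dz in m, then a turn about the tool's z in rad; each row shifts and turns the commanded pose from where the row before left it, along the tool's axes as they then stand; what a row does not reach is not made up. A row lasts 1/12 s, in which the tool goes at most 0.0417 m and 0.125 rad, less where a joint would pass 70% of its speed; a pose out of reach is approached as far as the arm can. finger_gap is the finger opening in m, set as the call begins (left out keeps the last). The fingers move at their own pace and stop on an object; grip_n is the grip in N (left out, the last holds). Time passes only in rows, so rows that do not move let the fingers close. The tool returns the time, the measured TCP pose, the force, the opening and the grip force at its end. only (a regular expression) keeps the lines of the reply that match it, lines (a string "A,B") keeps lines A to B, and quiet returns only ok. Input that does not fit is refused with a message, and nothing moves.
- get_state(): the state, without advancing time (a new reading comes with each control period).
- camrig.snapshot(name): name is "scene" or "top" or "wrist"; returns a dict with "pixels" (384x512x3 uint8, red, green, blue), "mtx" (3x3 intrinsics, pixels), "eye" and "attitude" of the camera in the world. Camera axes: x right, y down, z forward; pixel columns grow to the right and rows downward; lengths in m; the calibration is good to about 2 mm. A picture is of the moment at which its call begins. There is no depth.
- job.close_job(): hands the job in; it is judged then, once.
The state is a dict: "clock": time; "q": joint angles; "dq": joint speeds; "tau": joint torques, N m; "position": TCP position; "eef_rot": TCP orientation; "contact_force": force on the tool from outside, world axes, zero at the start; "ft_torque": the same for the moment, N m; "opening": finger opening in m; "finger_force": force on a finger pad.
Only numpy, scipy, OpenCV 4.12 (cv2) and the standard library are available. Lean on these libraries where they do the work, as an engineer would, in place of code of your own. Each camera call takes 0.05 s, during which the arm holds its last target. There are 200 camera calls.

## Task

The bench photometer is loaded and needs its light cover: pick up the larger of the two grey clip-on covers, hold it over the open sample well with its two clip arms at the ends of the metal rim, and press it straight down until both clips have snapped under the rim and it sits fully home and level. Then let go. Leave the smaller cover where it lies and the reagent bottle standing where it is.

Things in the scene. Friction and masses are not known exactly. Their poses are not given: they have to be found in the camera images.
- cover: Larger grey cover, loose, 125 g. Origin: centre of its underside, z up; mm. Plate 82 (x) by 100 (y), top at z 40; on it a grip bar 14 (x) by 50 (y), z 40 to 70; skirts on the x sides, 76 apart inside. At each y end a sprung clip arm with flared foot (125 overall), self-guiding up to 8 off centre. Fits either way round. Pressing takes up to 15 N, then little till it stops firm; clips snap 2 before.
- rim (a point): Centre of the top face of the aluminium rim round the fixed white photometer's open well, 108 mm above the bench; z up. In mm: rim 60 (x) by 100 (y), 10 thick, over a neck 56 by 88; instrument body 150 (x) by 180 (y), 60 high, centred below. The cover's clips go over the rim's two y ends. Home, the plate lies on the rim: cover's origin 36 mm below this point.
- small_cover: Bystander: smaller grey cover of the same make, 66 mm (x) by 72 mm (y), 60 mm high with its grip bar, loose on the bench; too short for this rim. Origin: centre of its underside, z up.
- reagent_bottle: Bystander: closed white plastic jar, 54 mm in diameter, about 95 mm high, loose, upright on the bench on the left beyond the instrument. Origin: centre of its underside, z up. (On the right beyond the instrument stands a rack of vials, 50 by 120 mm, 66 mm high.)

How it is judged:
By the outcome, as a careful person would: the job done as asked, in the order asked, and still so for the second after the job is handed in, with the robot touching nothing.
It also fails if it takes over 38 s, if anything falls off the work surface, if the arm or the gripper's body presses on something with over 40 N, if the wrist force passes 120 N, or if a joint passes its speed limit or range.

## Working session

There is one attempt and no reset: what is moved stays moved. The work goes in short steps, Python scripts to look and compute and a tool call to move; the robot and the scene stay as the last step left them, time stands still between calls to the robot, and variables do not carry over. Pictures are saved under pics/ and viewed, at most 10 in all, crops included, and the job is handed in when it is done.

```bash
ls; mkdir -p pics; cat > h.py <<'E'
import numpy as np, cv2, pickle
from workcell import bot, camrig, job, get_state
def snap(cam,name):
    s=camrig.snapshot(cam); pickle.dump(s,open(f'pics/{name}.pkl','wb'))
    cv2.imwrite(f'pics/{name}.png',s['pixels'][...,::-1]); return s
E
python3 - <<'E'
from h import *
for c in ("scene","top"):
    s=snap(c,c+"0"); print(c,s['eye'],s['attitude'],s['mtx'])
a=[cv2.imread(f'pics/{c}0.png') for c in("scene","top")]
s=get_state();print(s['clock'],s['position'],s['eef_rot'])
E
```

```text
pics
workcell.py
scene [1.11245437 0.60037646 0.87784949] [-1.00542784 -2.46081271  1.06535564] [[419.78540779   0.         249.74091989]
 [  0.         419.78540779 189.67122172]
 [  0.           0.           1.        ]]
top [ 0.48501475 -0.00208356  1.22618137] [-2.16672787  2.1754762  -0.08117811] [[423.1609797    0.         253.35676679]
 [  0.         423.1609797  190.96397435]
 [  0.           0.           1.        ]]
0.1 [0.18642557 0.54320088 0.23021437] [-0.51708742 -3.09808821  0.00315966]
```

View pics/scene0.png

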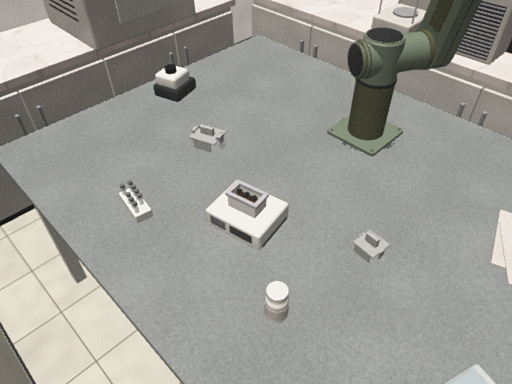

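View pics/top0.png

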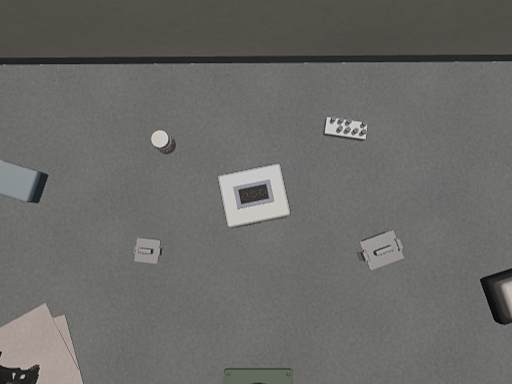

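The top view shows the larger cover at about (382,250), the instrument with its rim at (254,194), the small cover at (148,250), the bottle at (163,142) and the rack at (346,128). In the scene view the cover is at (208,137) and the rim at (246,198). I'll zoom in on the cover and the rim.

```bash
python3 - <<'E'
import cv2,numpy as np
t=cv2.imread('pics/top0.png');s=cv2.imread('pics/scene0.png')
def c(im,x,y,w=66,h=50): return cv2.resize(im[y:y+h,x:x+w],(396,300),interpolation=cv2.INTER_CUBIC)
cv2.imwrite('pics/z1.png',np.vstack([np.hstack([c(t,350,225),c(t,221,169)]),np.hstack([c(s,176,112),c(s,214,174)])]))
E
```

```text
(no output)
```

View pics/z1.png

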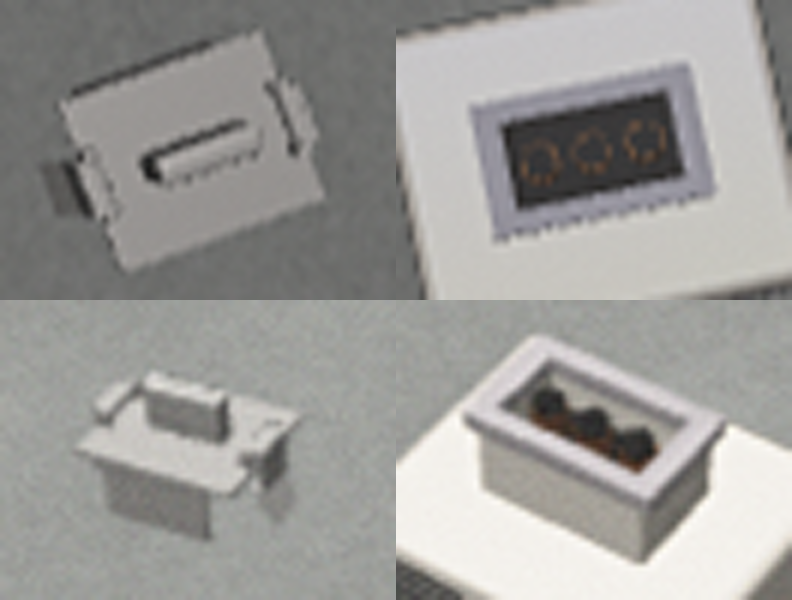

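The cover stands upright: plate corners and grip bar are clear in both views, and the rim corners are clear in both too. Next I triangulate them.

```bash
cat >> h.py <<'E'
from scipy.spatial.transform import Rotation as R
def P(s):
    A=R.from_rotvec(s['attitude']).as_matrix().T
    return s['mtx']@np.c_[A,-A@s['eye']]
def load(n): return pickle.load(open(f'pics/{n}.pkl','rb'))
def tri(s1,s2,a,b):
    X=cv2.triangulatePoints(P(s1),P(s2),np.array(a,float).T,np.array(b,float).T); return (X[:3]/X[3]).T
def onz(s,p,z):
    p=np.atleast_2d(np.array(p,float)); d=np.c_[p,np.ones(len(p))]@np.linalg.inv(s['mtx']).T@R.from_rotvec(s['attitude']).as_matrix().T
    return s['eye']+d*((z-s['eye'][2])/d[:,2])[:,None]
def proj(s,X):
    q=np.c_[np.atleast_2d(X),np.ones(len(np.atleast_2d(X)))]@P(s).T; return q[:,:2]/q[:,2:]
def uz(p,x,y,k=6): return (np.array(p,float)+.5)/k-.5+[x,y]
E
python3 - <<'E'
from h import *
np.set_printoptions(precision=4,suppress=True)
t,s=load('top0'),load('scene0')
ct=uz([(63,103),(264,32),(128,270),(325,195)],350,225); cs=uz([(238,192),(78,148),(300,112)],176,112)
rt=uz([(76,105),(294,65),(101,238),(319,192)],221,169); rs=uz([(249,200),(69,115),(329,125),(144,35)],214,174)
print(tri(t,s,ct[:3],cs)); print(tri(t,s,rt,rs))
for nm,p,z in(('cover',ct,.04),('rim',rt,.108)):
    X=onz(t,p,z); print(nm,X.mean(0)); 
    for i,j in((0,1),(2,3),(0,2),(1,3)):
        d=X[j]-X[i]; print(np.linalg.norm(d),np.degrees(np.arctan2(d[1],d[0])))
bar=onz(t,uz([(158,168),(262,138)],350,225),.07);print(bar,bar.mean(0))
st=get_state();print(R.from_rotvec(st['eef_rot']).as_matrix())
w=snap('wrist','w0');print(R.from_rotvec(st['eef_rot']).inv().apply(w['eye']-st['position']),(R.from_rotvec(st['eef_rot']).inv()*R.from_rotvec(w['attitude'])).as_rotvec())
E
```

```text
[[ 0.4445 -0.2825  0.0404]
 [ 0.4783 -0.3782  0.0381]
 [ 0.3699 -0.312   0.0404]]
[[ 0.5968  0.064   0.1069]
 [ 0.6143 -0.0326  0.1033]
 [ 0.5377  0.0533  0.1032]
 [ 0.5578 -0.0435  0.1076]]
cover [ 0.4239 -0.3438  0.04  ]
0.09912643114571236 -70.92619487538424
0.09748692873953387 -69.63782536753683
0.08132002714498802 -159.95352348880124
0.07911688343761164 -161.13164797856402
rim [0.5756 0.0111 0.108 ]
0.09816115562849229 -79.82068486781534
0.0982248609847726 -78.31184068935886
0.059982810541020844 -169.37128941427943
0.05739676048222535 -169.32144417089782
[[ 0.4174 -0.3183  0.07  ]
 [ 0.4306 -0.3654  0.07  ]] [ 0.424  -0.3418  0.07  ]
[[-0.9458  0.3248 -0.001 ]
 [ 0.3248  0.9458 -0.0019]
 [ 0.0003 -0.0021 -1.    ]]
[ 0.0778  0.0004 -0.1423] [-0.2432 -0.2445  1.5569]
```

Request:
inch_along(
  plan=[
    [[0, 0, 0, 0.112], [0, 0, 0, 0.112], [0, 0, 0, 0.112], [0, 0, 0, 0.112], [0, 0, 0, 0.112], [0, 0, 0, 0.112], [0, 0, 0, 0.112], [0, 0, 0, 0.112], [-0.0397, 0.011, 0, 0], [-0.0397, 0.011, 0, 0], [-0.0397, 0.011, 0, 0], [-0.0397, 0.011, 0, 0]],
  ],
)

```text
clock: 1.15
position: [0.282, 0.4076, 0.2308]
eef_rot: [1.807, 2.57, -0.001]
contact_force: [1.6, -0.4, -0.3]
opening: 0.0856
finger_force: 0.0
```

Request:
inch_along(
  plan=[
    [[-0.0397, 0.011, 0, 0], [-0.0397, 0.011, 0, 0], [-0.0397, 0.011, 0, 0], [-0.0397, 0.011, 0, 0], [-0.0397, 0.011, 0, 0], [-0.0397, 0.011, 0, 0], [-0.0397, 0.011, 0, 0], [-0.0397, 0.011, 0, 0], [-0.0397, 0.011, 0, 0], [-0.0397, 0.011, 0, 0], [-0.0397, 0.011, 0, 0], [-0.0397, 0.011, 0, 0]],
  ],
)

```text
clock: 2.15
position: [0.5673, 0.0033, 0.2309]
eef_rot: [-1.809, -2.568, 0.0]
contact_force: [0.2, 1.1, 0.4]
opening: 0.0851
finger_force: 0.0
```

Request:
inch_along(
  plan=[
    [[-0.0397, 0.011, 0, 0], [0, 0, 0, 0], [0, 0, 0, 0]],
  ],
)

```text
clock: 2.4
position: [0.5909, -0.0306, 0.2303]
eef_rot: [-1.812, -2.564, 0.001]
contact_force: [-0.3, 0.7, -0.8]
opening: 0.0856
finger_force: 0.0
```

```bash
python3 - <<'E'
from h import *
np.set_printoptions(precision=4,suppress=True)
w=snap('wrist','w1');st=get_state();print(st['q'],R.from_rotvec(st['eef_rot']).as_matrix())
print(proj(w,[[.5968,.064,.107],[.6143,-.0326,.107],[.5377,.0533,.107],[.5578,-.0435,.107]]),proj(w,[st['position']]))
E
```

```text
[-0.1958  0.2418  1.5007  0.0005  1.4011 -0.5382] [[-0.3356  0.942  -0.0019]
 [ 0.942   0.3356  0.0009]
 [ 0.0015 -0.0015 -1.    ]]
[[296.5358  97.2125]
 [276.3683 200.3919]
 [229.7448  85.6078]
 [218.9831 192.105 ]] [[253.7587 249.7101]]
```

Request:
inch_along(
  plan=[
    [[-0.0278, -0.0263, 0, 0], [-0.0278, -0.0263, 0, 0], [-0.0278, -0.0263, 0, 0], [-0.0278, -0.0263, 0, 0], [-0.0278, -0.0263, 0, 0], [-0.0278, -0.0263, 0, 0], [-0.0278, -0.0263, 0, 0], [-0.0278, -0.0263, 0, 0], [-0.0278, -0.0263, 0, 0], [-0.0278, -0.0263, 0, 0], [0, 0, 0, 0], [0, 0, 0, 0]],
  ],
)

```text
clock: 3.45
position: [0.4359, -0.3788, 0.2312]
eef_rot: [-1.811, -2.567, -0.001]
contact_force: [0.2, 0.6, -0.2]
opening: 0.0855
finger_force: 0.0
```

```bash
python3 - <<'E'
from h import *
w=snap('wrist','w2')
print(proj(w,[[.4445,-.2825,.04],[.4783,-.3782,.04],[.3699,-.312,.04]]))
a=cv2.imread('pics/w1.png');b=cv2.imread('pics/w2.png')
f=lambda i,y:cv2.resize(i[y:y+200,150:350],(400,400),interpolation=cv2.INTER_CUBIC)
cv2.imwrite('pics/z2.png',np.hstack([f(a,50),f(b,20)]))
E
```

```text
[[290.88810449  98.73279803]
 [287.476236   186.07315698]
 [219.48671572 101.3427605 ]]
```

View pics/z2.png

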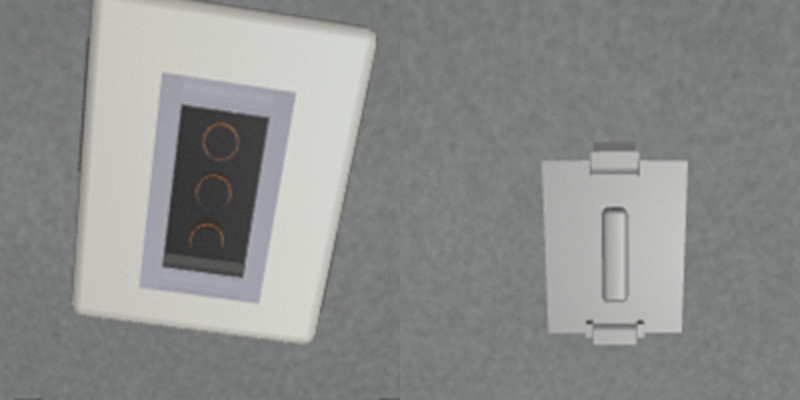

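Left (w1): the rim's corners in the zoom are (162,73), (296,93), (261,303) and (141,287). Right (w2): the plate's corners are (542,160), (687,160), (682,332) and (549,333), and the bar runs from (615,207) to (615,300), nearly square to the tool.

```bash
python3 - <<'E'
from h import *
np.set_printoptions(precision=4,suppress=True)
t,w1,w2=load('top0'),load('w1'),load('w2')
ct=uz([(63,103),(264,32),(128,270),(325,195)],350,225)
rt=uz([(76,105),(294,65),(101,238),(319,192)],221,169)
rw=uz([(296,93),(261,303),(162,73),(141,287)],150,50,2)
cw=uz([(287,160),(282,332),(142,160),(149,333)],150,20,2)
for nm,s,a,b,z in(('rim',w1,rt,rw,.108),('cover',w2,ct,cw,.04)):
    T=tri(t,s,a,b);print(nm,'tri',T.mean(0),T[:,2]); X=onz(s,b,z); print(X.mean(0))
    for i,j in((0,1),(2,3),(0,2),(1,3)):
        d=X[j]-X[i]; print(np.linalg.norm(d),np.degrees(np.arctan2(d[1],d[0])))
bt=uz([(158,168),(262,138)],350,225); bw=uz([(216,207),(216,301)],150,20,2)
print('bar',tri(t,w2,bt,bw),onz(w2,bw,.07),onz(w2,bw,.07).mean(0))
st=get_state();print(st['position'],R.from_rotvec(st['eef_rot']).as_matrix())
E
```

```text
rim tri [0.5752 0.0106 0.117 ] [0.1499 0.1133 0.095  0.1098]
[0.5784 0.0106 0.108 ]
0.09907325565486863 -77.95317118314819
0.09909411861567369 -78.02733415035976
0.05980604245664888 -168.4540279104932
0.059934126107858074 -168.43309159106713
cover tri [ 0.4247 -0.3413  0.049 ] [0.0448 0.0562 0.0455 0.0493]
[ 0.4263 -0.3434  0.04  ]
0.10000838268719783 -69.79119924977923
0.10066334652299654 -70.09921141325977
0.0813815698733211 -160.40166437670365
0.08191837511015553 -159.9405718505832
bar [[ 0.4175 -0.3186  0.0693]
 [ 0.432  -0.3609  0.0862]] [[ 0.4178 -0.3186  0.07  ]
 [ 0.4347 -0.3658  0.07  ]] [ 0.4262 -0.3422  0.07  ]
[ 0.4365 -0.3776  0.2311] [[-0.3373  0.9414 -0.0001]
 [ 0.9414  0.3373  0.0015]
 [ 0.0014  0.0004 -1.    ]]
```

Wrist and top views agree: the cover centre is (0.426,-0.343) with yaw 20°, and the rim is (0.578,0.011) with yaw 11.8°. The sizes match too. Now to descend and grip the bar.

Request:
inch_along(
  plan=[
    [[0.0363, 0.0022, 0, 0], [0, 0, 0.04, 0], [0, 0, 0.04, 0], [0, 0, 0.04, 0], [0, 0, 0.04, 0], [0, 0, 0.016, 0], [0, 0, 0.008, 0], [0, 0, 0.004, 0], [0, 0, 0, 0], [0, 0, 0, 0]],
  ],
)

```text
clock: 4.33
position: [0.428, -0.3445, 0.0451]
eef_rot: [1.805, 2.567, -0.001]
contact_force: [0.1, -0.6, 0.0]
opening: 0.0854
finger_force: 0.0
```

Request:
inch_along(
  plan=[
    [[0, 0, 0, 0], [0, 0, 0, 0], [0, 0, 0, 0], [0, 0, 0, 0], [0, 0, 0, 0], [0, 0, 0, 0], [0, 0, 0, 0], [0, 0, 0, 0], [0, 0, 0, 0], [0, 0, 0, 0], [0, 0, 0, 0], [0, 0, 0, 0]],
  ],
  finger_gap=0,
  grip_n=90,
)

```text
clock: 5.33
position: [0.4267, -0.3444, 0.0437]
eef_rot: [1.808, 2.568, -0.001]
contact_force: [-0.2, 0.1, 5.5]
opening: 0.0122
finger_force: 88.8
```

Request:
inch_along(
  plan=[
    [[0, 0, -0.02, 0], [0, 0, -0.03, 0], [0, 0, -0.04, 0], [0, 0, -0.04, 0], [0, 0, -0.02, 0], [0, 0, 0, 0], [0, 0, 0, 0], [0, 0, 0, 0]],
  ],
)

```text
clock: 6.0
position: [0.4254, -0.3427, 0.1911]
eef_rot: [-1.806, -2.566, -0.002]
contact_force: [-0.1, -0.4, -0.6]
opening: 0.0126
finger_force: 88.0
```

```bash
python3 - <<'E'
from h import *
w=snap('wrist','w3');s=snap('scene','s3');st=get_state()
p=proj(s,[st['position']])[0].astype(int);print(p)
c=s['pixels'][p[1]-40:p[1]+40,p[0]-40:p[0]+40,::-1]
cv2.imwrite('pics/z3.png',np.hstack([w['pixels'][:,56:456,::-1],cv2.resize(c,(384,384))]))
print(st['position'],R.from_rotvec(st['eef_rot']).as_matrix())
E
```

```text
[203  94]
[ 0.42506494 -0.34240324  0.19029337] [[-0.33726182  0.94140308 -0.00383411]
 [ 0.94139555  0.33727678  0.00433518]
 [ 0.00537431 -0.00214732 -0.99998325]]
```

View pics/z3.png

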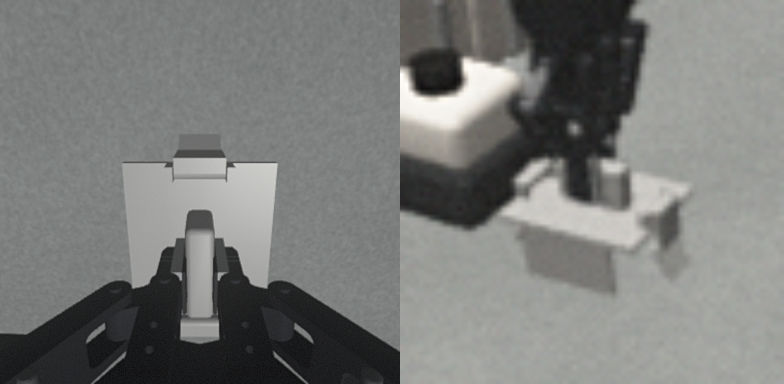

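The cover is held level and square to the tool. Its far edge runs from (122,162) to (277,162) in the left half, so add 56 columns for the full picture.

```bash
python3 - <<'E'
from h import *
np.set_printoptions(precision=4,suppress=True)
w=load('w3');st=get_state();p=st['position'];M=R.from_rotvec(st['eef_rot']).as_matrix()
X=onz(w,[(178,162),(333,162)],p[2]-.0037);Y=(X-p)@M;print(Y,np.linalg.norm(X[1]-X[0]))
off=Y.mean(0)-[.05,0,0];print('cover centre in tool',off)
a=np.radians(11.8);y=np.array([np.cos(a),np.sin(a)]);x=np.array([-y[1],y[0]])
tgt=np.array([.5784,.0106])-off[0]*x-off[1]*y
print('tcp target',tgt,'d tool after turn',(tgt-p[:2])@x,(tgt-p[:2])@y)
E
```

```text
[[ 0.0506 -0.0401  0.0041]
 [ 0.0506  0.0419  0.0039]] 0.08193623163741869
cover centre in tool [0.0006 0.0009 0.004 ]
tcp target [0.5776 0.0098] d tool after turn 0.31359912286977926 0.22138465888381018
```

Request:
inch_along(
  plan=[
    [[0, 0, 0, 0.069], [0, 0, 0, 0.069], [0.0314, 0.0221, 0, 0], [0.0314, 0.0221, 0, 0], [0.0314, 0.0221, 0, 0], [0.0314, 0.0221, 0, 0], [0.0314, 0.0221, 0, 0], [0.0314, 0.0221, 0, 0], [0.0314, 0.0221, 0, 0], [0.0314, 0.0221, 0, 0], [0.0314, 0.0221, 0, 0], [0.0314, 0.0221, 0, 0]],
  ],
)

```text
clock: 7.1
position: [0.5776, 0.0107, 0.1908]
eef_rot: [-1.979, -2.435, 0.004]
contact_force: [-0.0, 0.0, -1.8]
opening: 0.0125
finger_force: 88.0
```

Request:
inch_along(
  plan=[
    [[0, 0, 0, 0], [0, 0, 0, 0], [0, 0, 0.01, 0], [0, 0, 0, 0], [0, 0, 0, 0]],
  ],
)

```text
clock: 7.52
position: [0.5768, 0.0073, 0.1812]
eef_rot: [-1.982, -2.433, 0.004]
contact_force: [-0.1, -0.9, -0.6]
opening: 0.0126
finger_force: 88.2
```

```bash
python3 - <<'E'
from h import *
np.set_printoptions(precision=4,suppress=True)
w=snap('wrist','w4');s=snap('scene','s4');st=get_state()
p=proj(s,[st['position']])[0].astype(int)
c=s['pixels'][p[1]-30:p[1]+50,p[0]-40:p[0]+40,::-1]
cv2.imwrite('pics/z4.png',np.hstack([w['pixels'][:,56:456,::-1],cv2.resize(c,(384,384))]))
p=st['position'];a=np.radians(11.8);y=np.array([np.cos(a),np.sin(a)]);x=np.array([-y[1],y[0]])
d=np.array([.5776,.0098])-p[:2];print(p,st['contact_force'],'rest',d@x,d@y,R.from_rotvec(st['eef_rot']).as_matrix())
E
```

```text
[0.5779 0.0073 0.1827] [ 0.3764 -0.0546 -0.4966] rest 0.0025139705637960614 0.00018493038479667324 [[-0.2025  0.9793 -0.0011]
 [ 0.9793  0.2025 -0.    ]
 [ 0.0002 -0.0011 -1.    ]]
```

View pics/z4.png

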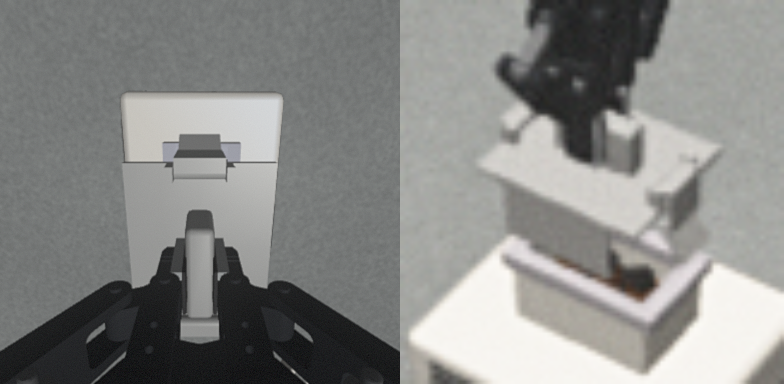

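The cover hangs over the rim with matching yaw. The rim's far edge shows from (163,142) to (241,142), with the clip centred on it. A number check before pressing:

```bash
python3 - <<'E'
from h import *
np.set_printoptions(precision=4,suppress=True)
w=load('w4');st=get_state();p=st['position'];M=R.from_rotvec(st['eef_rot']).as_matrix()
print('rim edge',(onz(w,[(219,142),(297,142)],.108)-p)@M)
print('plate edge',(onz(w,[(178,162),(333,162)],p[2]-.0037)-p)@M)
E
```

```text
rim edge [[ 0.0538 -0.0282  0.0748]
 [ 0.0538  0.0309  0.0747]]
plate edge [[ 0.0517 -0.0407  0.0038]
 [ 0.0518  0.0399  0.0037]]
```

Request:
inch_along(
  plan=[
    [[0.002, 0.001, 0, 0], [0, 0, 0.01, 0], [0, 0, 0.01, 0], [0, 0, 0.01, 0], [0, 0, 0.003, 0], [0, 0, 0, 0], [0, 0, 0, 0]],
  ],
)

```text
clock: 8.2
position: [0.5787, 0.0109, 0.1495]
eef_rot: [-1.98, -2.437, 0.001]
contact_force: [0.6, -0.4, -1.2]
opening: 0.0124
finger_force: 88.2
```

Request:
inch_along(
  plan=[
    [[0, 0, 0.004, 0], [0, 0, 0.004, 0], [0, 0, 0.004, 0], [0, 0, 0, 0], [0, 0, 0, 0]],
  ],
)

```text
clock: 8.62
position: [0.5788, 0.0108, 0.1379]
eef_rot: [-1.981, -2.438, 0.001]
contact_force: [-0.1, -0.5, -1.3]
opening: 0.0123
finger_force: 88.2
```

Request:
inch_along(
  plan=[
    [[0, 0, 0.004, 0], [0, 0, 0.004, 0], [0, 0, 0, 0], [0, 0, 0, 0]],
  ],
)

```text
clock: 8.95
position: [0.5795, 0.0108, 0.1304]
eef_rot: [1.981, 2.438, 0.001]
contact_force: [0.8, -0.3, 0.5]
opening: 0.0126
finger_force: 88.4
```

Request:
inch_along(
  plan=[
    [[0, 0, 0.003, 0], [0, 0, 0.003, 0], [0, 0, 0, 0], [0, 0, 0, 0]],
  ],
)

```text
clock: 9.28
position: [0.5789, 0.0108, 0.1239]
eef_rot: [-1.981, -2.438, 0.0]
contact_force: [1.1, -0.1, 0.3]
opening: 0.0121
finger_force: 88.3
```

Request:
inch_along(
  plan=[
    [[0, 0, 0.002, 0], [0, 0, 0.002, 0], [0, 0, 0, 0], [0, 0, 0, 0]],
  ],
)

```text
clock: 9.62
position: [0.5786, 0.0108, 0.1195]
eef_rot: [-1.981, -2.437, 0.001]
contact_force: [1.4, -0.8, -2.6]
opening: 0.0125
finger_force: 88.0
```

Request:
inch_along(
  plan=[
    [[0, 0, 0.002, 0], [0, 0, 0, 0], [0, 0, 0, 0]],
  ],
)

```text
clock: 9.87
position: [0.5787, 0.0109, 0.1179]
eef_rot: [-1.981, -2.437, 0.001]
contact_force: [0.1, 0.2, -1.5]
opening: 0.0122
finger_force: 88.1
```

Request:
inch_along(
  plan=[
    [[0, 0, 0.001, 0], [0, 0, 0, 0], [0, 0, 0, 0]],
  ],
)

```text
clock: 10.12
position: [0.579, 0.0108, 0.1172]
eef_rot: [-1.981, -2.438, 0.0]
contact_force: [-0.1, -0.4, -1.4]
opening: 0.0127
finger_force: 88.1
```

Request:
inch_along(
  plan=[
    [[0, 0, 0.001, 0], [0, 0, 0, 0], [0, 0, 0, 0]],
  ],
)

```text
clock: 10.37
position: [0.579, 0.0108, 0.1162]
eef_rot: [-1.981, -2.438, 0.0]
contact_force: [0.4, -0.1, -0.8]
opening: 0.0125
finger_force: 88.1
```

Request:
inch_along(
  plan=[
    [[0, 0, 0.001, 0], [0, 0, 0, 0], [0, 0, 0, 0]],
  ],
)

```text
clock: 10.62
position: [0.5793, 0.0107, 0.1158]
eef_rot: [1.981, 2.438, 0.0]
contact_force: [-0.6, -0.4, 2.1]
opening: 0.0125
finger_force: 88.7
```

Request:
inch_along(
  plan=[
    [[0, 0, 0.0015, 0], [0, 0, 0, 0], [0, 0, 0, 0]],
  ],
)

```text
clock: 10.87
position: [0.5793, 0.0107, 0.1157]
eef_rot: [1.981, 2.438, 0.0]
contact_force: [-4.3, -0.5, 10.7]
opening: 0.0122
finger_force: 89.7
```

Request:
inch_along(
  plan=[
    [[0, 0, 0.0015, 0], [0, 0, 0, 0], [0, 0, 0, 0]],
  ],
)

```text
clock: 11.12
position: [0.5794, 0.0107, 0.1157]
eef_rot: [1.981, 2.438, 0.0]
contact_force: [-7.3, 0.3, 16.1]
opening: 0.0124
finger_force: 90.8
```

Request:
inch_along(
  plan=[
    [[0, 0, 0.001, 0], [0, 0, 0, 0], [0, 0, 0, 0]],
  ],
)

```text
clock: 11.37
position: [0.5793, 0.0107, 0.1157]
eef_rot: [1.98, 2.438, -0.0]
contact_force: [-10.6, 1.0, 21.8]
opening: 0.012
finger_force: 91.5
```

Request:
inch_along(
  plan=[
    [[0, 0, 0.0015, 0], [0, 0, 0, 0], [0, 0, 0, 0]],
  ],
)

```text
clock: 11.62
position: [0.5794, 0.0107, 0.1157]
eef_rot: [1.98, 2.438, -0.0]
contact_force: [-13.1, -0.0, 28.9]
opening: 0.0126
finger_force: 92.6
```

```bash
python3 - <<'E'
from h import *
s=snap('scene','s5');st=get_state()
p=proj(s,[st['position']])[0].astype(int)
cv2.imwrite('pics/z5.png',cv2.resize(s['pixels'][p[1]-30:p[1]+45,p[0]-45:p[0]+55,::-1],(800,600),interpolation=cv2.INTER_CUBIC))
E
```

```text
(no output)
```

View pics/z5.png

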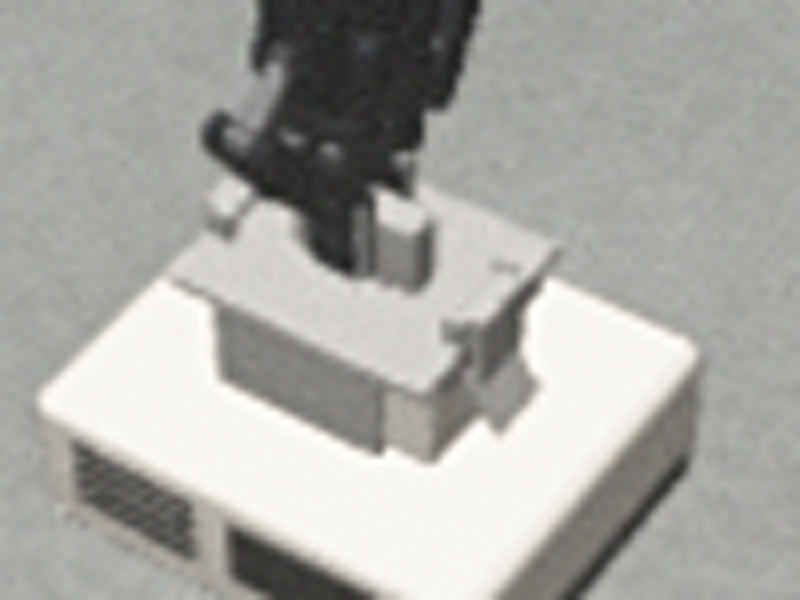

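Firm stop at exactly the home height, and it looks level. I'll unload and pull gently to check that the clips hold.

Request:
inch_along(
  plan=[
    [[0, 0, -0.003, 0], [0, 0, -0.003, 0], [0, 0, 0, 0], [0, 0, 0, 0]],
  ],
)

```text
clock: 12.0
position: [0.5793, 0.0108, 0.1158]
eef_rot: [1.981, 2.438, 0.0]
contact_force: [-0.0, -0.4, 3.0]
opening: 0.0124
finger_force: 88.8
```

Request:
inch_along(
  plan=[
    [[0, 0, -0.001, 0], [0, 0, 0, 0], [0, 0, 0, 0]],
  ],
)

```text
clock: 12.25
position: [0.5786, 0.0108, 0.1159]
eef_rot: [-1.981, -2.437, 0.001]
contact_force: [-0.2, -0.1, -0.2]
opening: 0.0125
finger_force: 88.4
```

Request:
inch_along(
  plan=[
    [[0, 0, -0.001, 0], [0, 0, 0, 0], [0, 0, 0, 0]],
  ],
)

```text
clock: 12.5
position: [0.579, 0.0107, 0.1176]
eef_rot: [-1.981, -2.438, 0.0]
contact_force: [-0.7, 0.8, -0.5]
opening: 0.0124
finger_force: 88.4
```

Request:
inch_along(
  plan=[
    [[0, 0, -0.001, 0], [0, 0, 0, 0], [0, 0, 0, 0]],
  ],
)

```text
clock: 12.75
position: [0.5788, 0.0108, 0.1183]
eef_rot: [-1.981, -2.438, 0.001]
contact_force: [0.7, 0.6, -4.7]
opening: 0.0124
finger_force: 89.0
```

Request:
inch_along(
  plan=[
    [[0, 0, -0.001, 0], [0, 0, 0, 0], [0, 0, 0, 0]],
  ],
)

```text
clock: 13.0
position: [0.5787, 0.0108, 0.1184]
eef_rot: [-1.981, -2.437, 0.001]
contact_force: [3.3, -0.4, -14.0]
opening: 0.0124
finger_force: 88.0
```

The clips hold against a 14 N pull with about 2 mm of play. Now I press fully home again, unload and release.

Request:
inch_along(
  plan=[
    [[0, 0, 0.002, 0], [0, 0, 0.002, 0], [0, 0, 0.002, 0], [0, 0, 0.002, 0], [0, 0, 0.001, 0], [0, 0, 0, 0], [0, 0, 0, 0]],
  ],
)

```text
clock: 13.58
position: [0.5799, 0.0107, 0.1157]
eef_rot: [1.98, 2.437, 0.001]
contact_force: [-7.6, 0.6, 17.1]
opening: 0.0125
finger_force: 92.4
```

Request:
inch_along(
  plan=[
    [[0, 0, -0.002, 0], [0, 0, -0.002, 0], [0, 0, -0.0005, 0], [0, 0, 0, 0], [0, 0, 0, 0]],
  ],
)

```text
clock: 14.0
position: [0.5794, 0.0107, 0.1158]
eef_rot: [1.981, 2.438, 0.001]
contact_force: [-1.0, 0.1, 3.2]
opening: 0.0124
finger_force: 90.4
```

Request:
inch_along(
  plan=[
    [[0, 0, 0, 0], [0, 0, 0, 0], [0, 0, 0, 0], [0, 0, 0, 0], [0, 0, 0, 0], [0, 0, 0, 0], [0, 0, 0, 0], [0, 0, 0, 0]],
  ],
  finger_gap=0.06,
)

```text
clock: 14.67
position: [0.5791, 0.0108, 0.1153]
eef_rot: [-1.981, -2.438, 0.0]
contact_force: [-0.5, 0.1, 0.3]
opening: 0.06
finger_force: 0.0
```

Request:
inch_along(
  plan=[
    [[0, 0, -0.01, 0], [0, 0, -0.03, 0], [0, 0, -0.04, 0], [0, 0, -0.04, 0], [-0.03, 0, 0, 0], [-0.03, 0, 0, 0], [0, 0, 0, 0], [0, 0, 0, 0]],
  ],
)

```text
clock: 15.33
position: [0.5916, -0.0492, 0.2362]
eef_rot: [1.984, 2.435, 0.001]
contact_force: [1.1, 0.5, -0.3]
opening: 0.0599
finger_force: 0.0
```

```bash
python3 - <<'E'
from h import *
w=snap('wrist','w6');s=snap('scene','s6');t=snap('top','t6')
p=proj(s,[[.579,.0107,.11]])[0].astype(int)
c=cv2.resize(s['pixels'][p[1]-40:p[1]+40,p[0]-40:p[0]+40,::-1],(384,384),interpolation=cv2.INTER_CUBIC)
cv2.imwrite('pics/z6.png',np.hstack([w['pixels'][:,56:456,::-1],c]))
d=np.abs(t['pixels'].astype(int)-load('top0')['pixels']).sum(2)
print('small',d[235:268,130:168].max(),'bottle',d[125:157,147:180].max())
E
```

```text
small 28 bottle 31
```

View pics/z6.png

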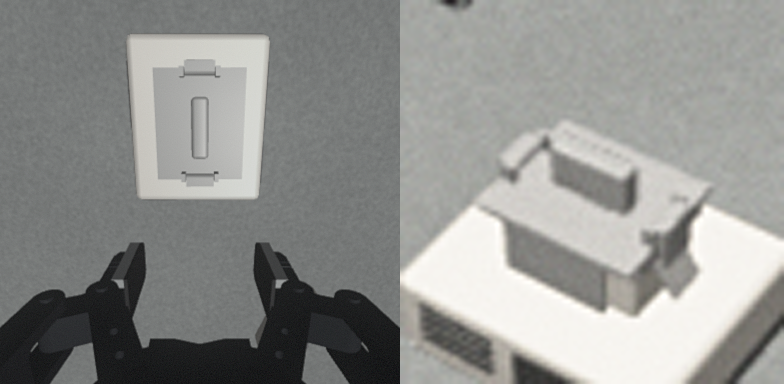

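The cover sits level and centred on the instrument, with its plate at about (153–246, 67–180) in the wrist view. The gripper is clear, and the small cover and bottle have not moved.

```bash
python3 -c "
from workcell import bot, camrig, job, get_state
print(job.close_job())"
```

```text
the job is handed in; nothing more can be done
None
```

The larger cover is clipped fully home and level on the photometer rim: both clips held against a 14 N pull, it was pressed home again and released, the small cover and bottle were left untouched, and the job was handed in at about 15.5 s.

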